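Gauge a ring blank and mark its lever travel

ROBOT

A 6-joint arm with a two-finger parallel gripper is mounted at the origin on the work surface. World frame = base frame: x ahead of the robot, y to its left, z up, the work surface at z = 0. Lengths are in m, angles in rad, forces in N, time in s.
With the tool pointing down it reaches from about 0.375 to 0.9 m from the base axis. Payload 3.1 kg.
Tool frame: the origin (TCP) lies at the very end of the fingers, on their centre line; the grasp point (between the pads) lies 19 mm behind it; z points along the fingers, y is the direction in which the jaws open and shut (so a half turn about z gives the same grasp; the last joint's range is limited). The gripper opens to 87 mm and grips with 3 to 60 N. Pads are 19 mm wide; open, the fingers measure 117 mm over their backs; the gripper's body (75 mm by 190 mm) begins 51 mm behind the grasp point.
Start: joints at [1.111, 0.527, 1.433, -0, 1.181, -0.178], TCP at [0.173, 0.601, 0.223] pointing down, gripper open.
Joint ranges: [-3.08, 3.08], [-0.75, 2.2], [0.22, 2.44], [-1.43, 4.57], [0, 2.65], [-2.85, 2.85]. Speed limits (rad/s): [2.79, 2.79, 3.14, 3.14, 3.14, 3.14].

INTERFACE

Orientations are given as a unit quaternion [x, y, z, w].
In Python, from rig import robot, optics gives the robot as it stands.
- The arm moves only by the shell command python3 -m inch 'ROWS' [FORCE]. ROWS is JSON, a list of rows, each an object of numbers: "ax", "ay", "az": the turn, a rotation vector about the tool's x, y, z in rad; "dx", "dy", "dz": the shift along the tool's x, y, z in mm; "gripper": the opening in per cent of the stroke, from 0 (shut) to 100 (fully open). In form: [{"ax": .., "ay": .., "az": .., "dx": .., "dy": .., "dz": .., "gripper": ..}, ...]. A call has 1 to 8 rows; each row shifts and turns the commanded pose from where the row before left it, along the tool's axes as they then stand; what a row does not reach is not made up. A row lasts 1/10 s, in which the tool goes at most 50 mm and 8.59 degrees, less where a joint would pass 70% of its speed; a pose out of reach is approached as far as the arm can. A call with a gripper value outside its range is refused whole. The fingers move at their own pace and stop on an object; FORCE is the grip in N (left out, the last holds). Time passes only in rows, so rows that do not move let the fingers close. It gives the time, the measured TCP pose, the force and the opening at its end, in the units of the state.
- robot.get_obs(): the state, without advancing time (a new reading comes with each control period).
- optics.camera(name): name is "scene" or "top"; returns a dict with "img" (384x512x3 uint8, red, green, blue), "depth" (384x512 float32, m along the optical axis (not along the pixel's ray), 0 where there is no reading), "camera_matrix" (3x3 intrinsics, pixels), "position" and "attitude" of the camera in the world. Camera axes: x right, y up, looking along -z (the intrinsics and any distortion apply to the point x, -y, -z); pixel columns grow to the right and rows downward; lengths in m; the calibration is good to about 2 mm. A picture is of the moment at which its call begins.
- robot.hand_in(): hands the job in, once; it reports no verdict.
The state is a dict: "time": time; "q": joint angles; "joint_velocities": joint speeds; "joint_torque": joint torques, N m; "position": TCP position; "tool_rot": TCP orientation; "ft_force": force on the tool from outside, world axes, zero at the start; "moment": the same for the moment, N m; "grip_width": finger opening in m.
Only numpy, scipy, OpenCV 4.12 (cv2) and the standard library are available. Lean on these libraries where they do the work, as an engineer would, in place of code of your own. Each camera call takes 0.05 s, during which the arm holds its last target.

TASK

Gently press the gauge's green-handled lever until its resistance firms up on the ring blank hidden in the blue head, without forcing it, and let the lever come back. Then slide the brass rider along to the red needle that the lever has carried with it, so that the rider's index is in line with the needle's tip and records the travel. Do not touch the red needle, and leave everything else on the bench where it is.

Things in the scene. Friction and masses are not known exactly. Their poses are not given: they have to be found in the camera images.
- gauge: Lever gauge for ring blanks, fixed to the bench: aluminium plate 300 x 340 x 12 mm with a white dial. Origin on the bench under the vertical hub axis; plate spans x -200..+100, y -170..+170 mm; dial on the hub's -x side, blue head on its +x side. Lever, red needle and rider turn about the hub, positive counter-clockwise from above (on the dial: from +y towards -y).
- head: Closed blue head on the gauge plate, x 25..100, y -65..+65 mm, top 54 mm above the bench. The blank sits unseen inside; the lever meets it somewhere 0.35 to 0.85 rad from rest. From there the handle's resistance climbs by about 2 to 3 N per mm. Firmly on the blank: about 4 N above the light spring force (6 to 12 N in all is good); over 20 N spoils it.
- lever: Hand lever: steel arm 13 mm wide, 30 to 38 mm above the bench, with a green upright handle at its end. Origin on the hub axis at bench level; x along the arm to the handle. At rest it points 0.6 rad short of the gauge's -x direction (on the +y side); pressing turns it counter-clockwise from above. A spring resists with a light 1.2 to 3 N at the handle and brings it back.
- lever_handle (a point): Centre of the green upright handle: a round post 18 mm in diameter, 36 to 80 mm above the bench, 165 mm from the hub axis; this point is 58 mm above the bench.
- lever_rest (a point): Fixed point on the gauge where the lever's handle centre stands when the lever is fully back at rest.
- telltale: Red needle (drag hand), 5 mm wide, 17 to 19 mm above the bench, 125 mm long from the hub; x along it. The lever pushes its small upright red pin (100 mm from the hub, top 45 mm above the bench) ahead of it; light friction then keeps the needle at the farthest travel. It starts just ahead of the lever.
- telltale_tip (a point): Tip of the red needle, 125 mm from the hub axis, 19 mm above the bench.
- rider: Brass rider that turns about the hub axis along the dark rail at the dial's rim; x points from the hub to its knob. Friction (about 0.7 N at the knob) holds it where it is put; it slides both ways. It starts parked at the far end, beyond any place the lever reaches; the lever does not touch it.
- rider_knob (a point): Centre of the rider's knob: a brass post 16 mm in diameter, 23 to 66 mm above the bench, 165 mm from the hub axis; this point is 45 mm above the bench. Its foot is a 22 mm square block up to 23 mm above the bench.
- rider_index (a point): Inner point of the rider's brass index strip (4 mm wide, 128 to 178 mm from the hub), taken at 125 mm from the hub axis and 19 mm above the bench, so that it coincides with telltale_tip when the rider stands exactly at the needle.
- brick: Bystander: tan soldering brick 70 x 115 x 30 with three gold rings lying on it (mm); origin at its underside. To be left alone.
- jar: Bystander: amber screw jar, 56 across, 70 high (mm); origin at its underside. To be left alone.
- hammer: Bystander: hammer lying along its x, 220 long (mm). To be left alone.
- mandrel: Bystander: upright steel ring mandrel on a round foot, 64 across, 150 high (mm); origin at its underside. To be left alone.
- pick: Bystander: yellow-handled soldering pick lying along its x, 160 long (mm). To be left alone.
- bowl: Bystander: brass bowl, 90 across, 35 high (mm); origin at its underside. To be left alone.
- spare_ring: Bystander: loose brass ring, 24 across, 6 high, lying on the gauge plate beside the blue head (mm). To be left alone.
- spare_disc: Bystander: loose copper disc, 26 across, 5 high, lying on the gauge plate beside the blue head (mm). To be left alone.

How it is judged:
On the way:
1. the lever is pressed firmly onto the hidden blank, for a moment (contact force between lever and head above 8 N), for 0.2 s.
At the end, for the whole second after the job is handed in: The rider's index stands within 4 mm of the red needle's tip, which is where the lever carried it; the lever's handle is back within 12 mm of its rest; rider and needle are at rest (horizontal distance between rider_index and telltale_tip below 0.004 m and horizontal distance between lever_handle and lever_rest below 0.012 m and angular speed of each of rider, telltale below 0.05 rad/s); the robot touches nothing.
It fails at once if the lever is forced: more than 20 N on it from the robot (contact force between lever and the fingers above 20 N or contact force between lever and the arm above 20 N).
It fails at once if the red needle is touched by the robot (contact force between telltale and the fingers above 0.3 N or contact force between telltale and the arm above 0.3 N).
It fails at once if a bystander is moved by more than 15 mm (distance of any of brick, jar, hammer, mandrel, pick, bowl, spare_ring, spare_disc from where it was at the start of the episode above 0.015 m).
It also fails if it takes over 72 s, if anything falls off the work surface, if the arm or the gripper's body presses on something with over 40 N, if the wrist force passes 120 N, or if a joint passes its speed limit or range.

## Working session

There is one attempt and no reset: what is moved stays moved. The work goes in short steps, Python scripts to look and compute and a shell command to move; the robot and the scene stay as the last step left them, time stands still between calls to the robot, and variables do not carry over. Pictures are saved under pics/ and viewed, and the job is handed in when it is done.

```bash
ls; mkdir -p pics; python3 - <<'E'
from rig import robot, optics
import cv2,numpy as np
print(robot.get_obs())
for n in("scene","top"):
    c=optics.camera(n)
    cv2.imwrite(f"pics/{n}0.png",c["img"][:,:,::-1]); np.savez(f"pics/{n}0.npz",**c)
    print(n,c["camera_matrix"],c["position"],c["attitude"],c.keys())
E
```

```text
pics
{'time': 0.0, 'q': array([ 1.11149909e+00,  5.28487308e-01,  1.43386782e+00,  8.12471416e-07,
        1.18135664e+00, -1.78504734e-01]), 'joint_velocities': array([-0.00028259,  0.0002467 ,  0.00099905,  0.0007377 , -0.00207844,
        0.00043259]), 'joint_torque': array([ 2.28512454e-04, -4.40047252e+01, -1.76592779e+01,  6.33102749e-02,
        5.83349273e-02, -1.72621135e-04]), 'position': array([0.17285545, 0.59988881, 0.22156959]), 'tool_rot': array([ 1.39935555e-01,  9.90160047e-01, -1.00601827e-03, -3.32552796e-04]), 'ft_force': array([-0.48371782, -0.59926969,  0.11028698]), 'moment': array([-0.00094275,  0.02368602, -0.01918998]), 'grip_width': 0.0870512780852037}
scene [[421.7466393    0.         256.42277173]
 [  0.         421.7466393  196.13750405]
 [  0.           0.           1.        ]] [1.21607518 0.01004508 1.03218119] [0.20452153 0.2008313  0.66422874 0.69038968] dict_keys(['img', 'depth', 'camera_matrix', 'position', 'attitude'])
top [[466.75535417   0.         256.81646803]
 [  0.         466.75535417 187.16681525]
 [  0.           0.           1.        ]] [0.27782948 0.01313818 1.49184082] [ 0.06631724 -0.06802428 -0.70006312  0.70773324] dict_keys(['img', 'depth', 'camera_matrix', 'position', 'attitude'])
```

View pics/scene0.png

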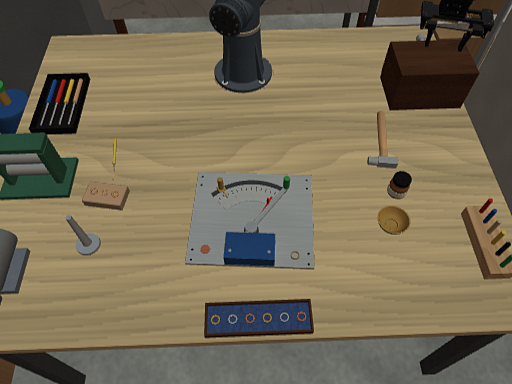

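View pics/top0.png

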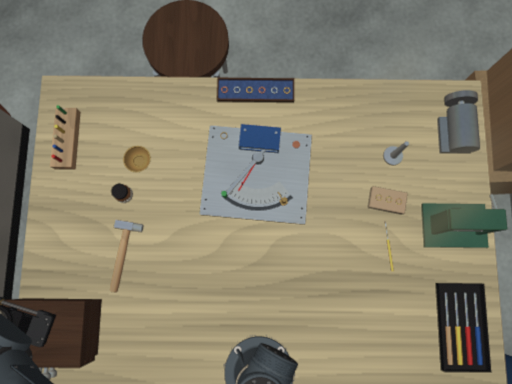

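The scene view has the gauge at centre: green handle at (286,183), brass knob at (221,186), blue head at (250,248). The top view has the green handle at (224,194), knob at (284,199) and hub at (259,158). The arm starts clear of it, on the left. Next I measure.

```bash
cat > h.py <<'E'
import numpy as np,cv2
from scipy.spatial.transform import Rotation as R
def ray(c,u,v):
    K=c["camera_matrix"];d=np.array([(u-K[0,2])/K[0,0],-(v-K[1,2])/K[1,1],-1.])
    return np.array(c["position"]),R.from_quat(c["attitude"]).apply(d)
def onplane(c,u,v,z):
    p,d=ray(c,u,v);return p+d*(z-p[2])/d[2]
def proj(c,P):
    q=R.from_quat(c["attitude"]).inv().apply(np.asarray(P)-c["position"]);K=c["camera_matrix"]
    return K[0,2]+K[0,0]*q[0]/-q[2],K[1,2]+K[1,1]*-q[1]/-q[2]
def tri(c1,uv1,c2,uv2):
    p,d=ray(c1,*uv1);q,e=ray(c2,*uv2)
    s=np.linalg.lstsq(np.c_[d,-e],q-p,rcond=None)[0]
    a=p+s[0]*d;b=q+s[1]*e;return (a+b)/2,np.linalg.norm(a-b)
def dpt(c,u,v):
    p,d=ray(c,u,v);return p+d*c["depth"][int(round(v)),int(round(u))]
def mask(c,col):
    h=cv2.cvtColor(c["img"],cv2.COLOR_RGB2HSV);H,S,V=h[...,0],h[...,1].astype(int),h[...,2]
    return {"green":(H>45)&(H<75)&(S>120)&(V>60),"red":((H<6)|(H>174))&(S>150)&(V>80),"brass":(H>12)&(H<26)&(S>110)&(V>70),"blue":(H>100)&(H<125)&(S>120)}[col]
def blobs(c,col,box,amin=4):
    m=mask(c,col).astype(np.uint8);w=np.zeros_like(m);u0,v0,u1,v1=box;w[v0:v1,u0:u1]=1
    n,l,s,ce=cv2.connectedComponentsWithStats(m*w)
    return [(ce[i].round(1).tolist(),s[i].tolist()) for i in range(1,n) if s[i][4]>=amin],l
E
python3 - <<'E'
from h import *
s=dict(np.load("pics/scene0.npz"));t=dict(np.load("pics/top0.npz"))
for n,c,box in(("scene",s,(185,170,316,270)),("top",t,(198,120,315,225))):
    for col in("green","red","brass","blue"):
        b,l=blobs(c,col,box)
        for ce,st in b: print(n,col,ce,st,dpt(c,*ce).round(3))
    x0,y0,x1,y1=box
    cv2.imwrite(f"pics/{n}0z.png",cv2.resize(c["img"][y0:y1,x0:x1,::-1],None,fx=6,fy=5.7,interpolation=cv2.INTER_CUBIC))
E
```

```text
scene green [286.9, 179.9] [284, 176, 6, 12, 33] [0.54  0.114 0.08 ]
scene red [267.5, 201.8] [263, 197, 9, 13, 24] [0.576 0.059 0.027]
scene brass [221.1, 185.8] [217, 177, 11, 20, 75] [ 0.527 -0.071  0.043]
scene brass [313.0, 225.5] [313, 224, 1, 4, 4] [ 0.642  0.184 -0.002]
scene brass [294.6, 254.7] [291, 251, 8, 8, 23] [0.735 0.124 0.01 ]
scene blue [249.2, 248.4] [224, 232, 51, 34, 1551] [0.732 0.004 0.052]
top green [223.7, 193.6] [222, 191, 4, 6, 18] [0.529 0.113 0.08 ]
top brass [283.4, 201.0] [280, 198, 7, 7, 35] [ 0.51  -0.072  0.065]
top blue [259.5, 137.0] [240, 125, 40, 25, 827] [0.718 0.004 0.057]
```

```bash
python3 -c "
import cv2
for n in('scene','top'):print(cv2.imread(f'pics/{n}0z.png').shape)"
```

```text
(570, 786, 3)
(598, 702, 3)
```

View pics/scene0z.png

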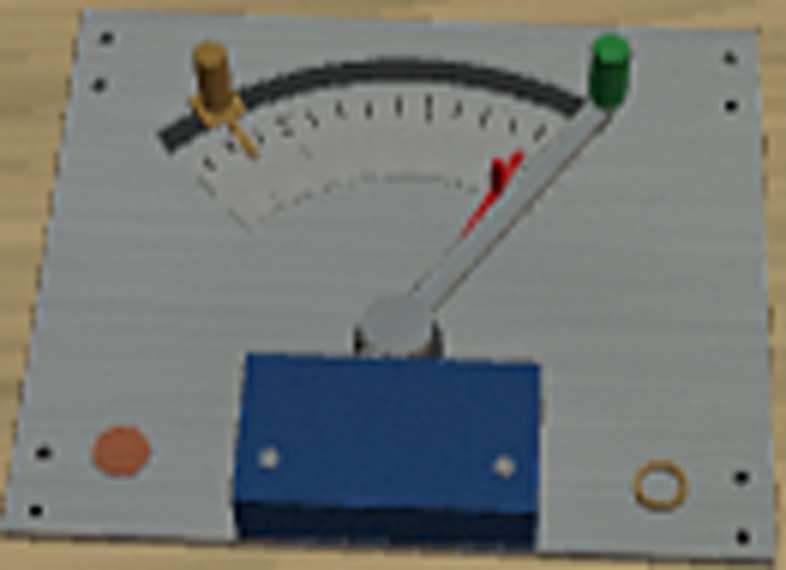

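View pics/top0z.png

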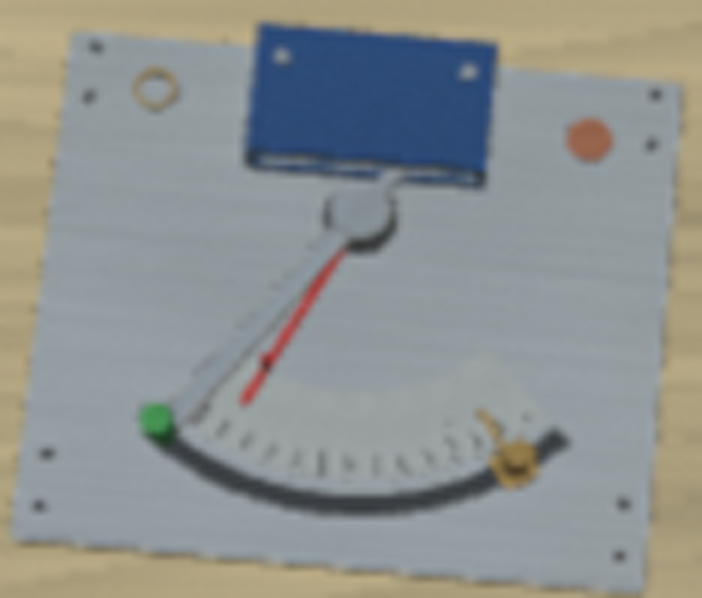

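The zooms show hub, handle, needle (tip at zoomed top (246,402)) and rider clearly. I'll triangulate them.

```bash
python3 - <<'E'
from h import *
s=dict(np.load("pics/scene0.npz"));t=dict(np.load("pics/top0.npz"))
S=lambda x,y:(185+x/6-.4,170+y/5.7-.4)
T=lambda x,y:(198+x/6-.4,120+y/5.7-.4)
P={}
for n,a,b in(("hub",(398,322),(359,213)),("green",(611,47),(156,418)),("knob",(211,50),(515,458)),("tip",(521,153),(246,402)),("idx",(256,157),(481,411)),
  ("hFR",(106,38),(619,556)),("hFL",(731,106),(47,453)),("hBL",(742,538),(96,47)),("hBR",(36,511),(655,94)), ("disc",(121,451),(589,140)),("ring",(661,486),(155,88))):
    P[n],e=tri(s,S(*a),t,T(*b)); print(n,P[n].round(4),round(e*1000,1))
h=P["hub"][:2]
for k in("green","knob","tip","idx"):
    d=P[k][:2]-h;print(k,np.hypot(*d),np.arctan2(d[1],d[0]))
E
```

```text
hub [0.6574 0.0102 0.0353] 0.1
green [0.5311 0.1135 0.0772] 0.5
knob [ 0.5139 -0.0727  0.0614] 1.5
tip [0.5517 0.0708 0.0166] 2.6
idx [ 0.5481 -0.0558  0.0153] 1.4
hFR [ 0.4672 -0.1303  0.0106] 0.0
hFL [0.5225 0.1764 0.0097] 0.9
hBL [0.7622 0.1568 0.0088] 0.7
hBR [ 0.737  -0.1521  0.01  ] 0.1
disc [ 0.7084 -0.1154  0.0116] 0.1
ring [0.7365 0.1233 0.0128] 0.7
green 0.16311092870909014 2.4560645114737056
knob 0.16569933875169432 -2.6177206055388895
tip 0.12183665033408748 2.620720932904753
idx 0.12763369433430483 -2.5984455681970418
```

```bash
cat >> h.py <<'E'
hub=np.array([.6575,.0102])
def to(P):
    "offset to world point P in tool axes, mm"
    from rig import robot
    o=robot.get_obs();r=R.from_quat(o["tool_rot"])
    return (r.inv().apply(np.asarray(P)-o["position"])*1000).round(1)
E
python3 -m inch '[{"dx":-30,"dy":-21,"gripper":0},{"dx":-30,"dy":-21,"gripper":0},{"dx":-30,"dy":-21,"gripper":0},{"dx":-30,"dy":-21,"gripper":0},{"dx":-30,"dy":-21,"gripper":0},{"dx":-30,"dy":-21,"gripper":0},{"dx":-30,"dy":-21,"gripper":0},{"dx":-30,"dy":-21,"gripper":0}]' 20
python3 -m inch '[{"dx":-30,"dy":-20},{"dx":-30,"dy":-20},{"dx":-30,"dy":-20},{"dx":-30,"dy":-20},{"dx":-30,"dy":-20},{"dx":-30,"dy":-20},{},{}]'
python3 - <<'E'
from h import *
from rig import robot
r=R.from_quat(robot.get_obs()["tool_rot"]);print(r.as_matrix().round(3))
y=r.as_matrix()[:2,1];H=hub+.165*np.array([np.cos(2.456),np.sin(2.456)])
P=[*(H+.038*y),.05];print(H,P,to(P))
E
```

```text
[[-0.961  0.277 -0.001]
 [ 0.277  0.961 -0.002]
 [ 0.    -0.002 -1.   ]]
[0.52978275 0.11466676] [np.float64(0.5403109760848199), np.float64(0.15117909493544895), 0.05] [-477.4 -329.   172.1]invalid input
invalid input
```

All seven keys are needed in every row.

```bash

python3 -m inch '[{"ax":0,"ay":0,"az":0,"dx":-35,"dy":-24,"dz":0,"gripper":0},{"ax":0,"ay":0,"az":0,"dx":-35,"dy":-24,"dz":0,"gripper":0},{"ax":0,"ay":0,"az":0,"dx":-35,"dy":-24,"dz":0,"gripper":0},{"ax":0,"ay":0,"az":0,"dx":-35,"dy":-24,"dz":0,"gripper":0},{"ax":0,"ay":0,"az":0,"dx":-35,"dy":-24,"dz":0,"gripper":0},{"ax":0,"ay":0,"az":0,"dx":-35,"dy":-24,"dz":0,"gripper":0},{"ax":0,"ay":0,"az":0,"dx":-35,"dy":-24,"dz":0,"gripper":0},{"ax":0,"ay":0,"az":0,"dx":-35,"dy":-24,"dz":0,"gripper":0}]'
python3 -m inch '[{"ax":0,"ay":0,"az":0,"dx":-35,"dy":-24,"dz":0,"gripper":0},{"ax":0,"ay":0,"az":0,"dx":-35,"dy":-24,"dz":0,"gripper":0},{"ax":0,"ay":0,"az":0,"dx":-35,"dy":-24,"dz":0,"gripper":0},{"ax":0,"ay":0,"az":0,"dx":-35,"dy":-24,"dz":0,"gripper":0},{"ax":0,"ay":0,"az":0,"dx":0,"dy":0,"dz":0,"gripper":0},{"ax":0,"ay":0,"az":0,"dx":0,"dy":0,"dz":0,"gripper":0}]'
python3 - <<'E'
from h import *
from rig import robot
o=robot.get_obs();r=R.from_quat(o["tool_rot"]);print(r.as_matrix().round(3),o["ft_force"])
y=r.as_matrix()[:2,1];H=hub+.165*np.array([np.cos(2.456),np.sin(2.456)])
P=[*(H+.038*y),.05];print(H,P,to(P))
E
```

```text
time: 1.0
position: [0.4126, 0.3084, 0.2223]
tool_rot: [0.14, 0.99, -0.0, -0.0]
ft_force: [0.1, 1.1, -0.1]
grip_width: 0.0229
time: 1.6
position: [0.5199, 0.1781, 0.222]
tool_rot: [0.141, 0.99, 0.0, -0.001]
ft_force: [-0.2, 1.0, -0.1]
grip_width: 0.0002
[[-0.96   0.28  -0.002]
 [ 0.28   0.96   0.   ]
 [ 0.002 -0.    -1.   ]] [-0.22435834  0.98294422 -0.11871373]
[0.52978275 0.11466676] [np.float64(0.5404063015982927), np.float64(0.15115154898558864), 0.05] [-27.5 -20.1 171.9]
```

```bash

python3 -m inch '[{"ax":0,"ay":0,"az":0,"dx":-14,"dy":-7,"dz":20,"gripper":0},{"ax":0,"ay":0,"az":0,"dx":-13,"dy":-7,"dz":30,"gripper":0},{"ax":0,"ay":0,"az":0,"dx":0,"dy":0,"dz":35,"gripper":0},{"ax":0,"ay":0,"az":0,"dx":0,"dy":0,"dz":35,"gripper":0},{"ax":0,"ay":0,"az":0,"dx":0,"dy":0,"dz":35,"gripper":0},{"ax":0,"ay":0,"az":0,"dx":0,"dy":0,"dz":17,"gripper":0},{"ax":0,"ay":0,"az":0,"dx":0,"dy":0,"dz":0,"gripper":0},{"ax":0,"ay":0,"az":0,"dx":0,"dy":0,"dz":0,"gripper":0}]'
python3 - <<'E'
from h import *
from rig import robot,optics
o=robot.get_obs();print(o["ft_force"])
y=R.from_quat(o["tool_rot"]).as_matrix()[:2,1]
for k in range(11):
    th=2.456+k*.085;H=hub+.165*np.array([np.cos(th),np.sin(th)])
    print(k,round(th-2.456,3),to([*(H+.024*y),.05]))
c=optics.camera("scene");cv2.imwrite("pics/s1.png",cv2.resize(c["img"][130:280,170:330,::-1],None,fx=4.5,fy=4))
E
```

```text
time: 2.4
position: [0.5412, 0.159, 0.0507]
tool_rot: [0.139, 0.99, -0.0, -0.0]
ft_force: [0.1, 0.1, -0.4]
grip_width: 0.0005
[ 0.0739045   0.07563909 -0.41053387]
0 0.0 [ -1.2 -21.8   0.7]
1 0.085 [  3.8 -34.9   0.7]
2 0.17 [  7.6 -48.4   0.7]
3 0.255 [ 10.3 -62.2   0.7]
4 0.34 [ 11.8 -76.1   0.7]
5 0.425 [ 12.2 -90.1   0.7]
6 0.51 [  11.3 -104.1    0.7]
7 0.595 [   9.3 -118.     0.7]
8 0.68 [   6.1 -131.6    0.7]
9 0.765 [   1.7 -145.     0.7]
10 0.85 [  -3.8 -157.9    0.7]
```

View pics/s1.png

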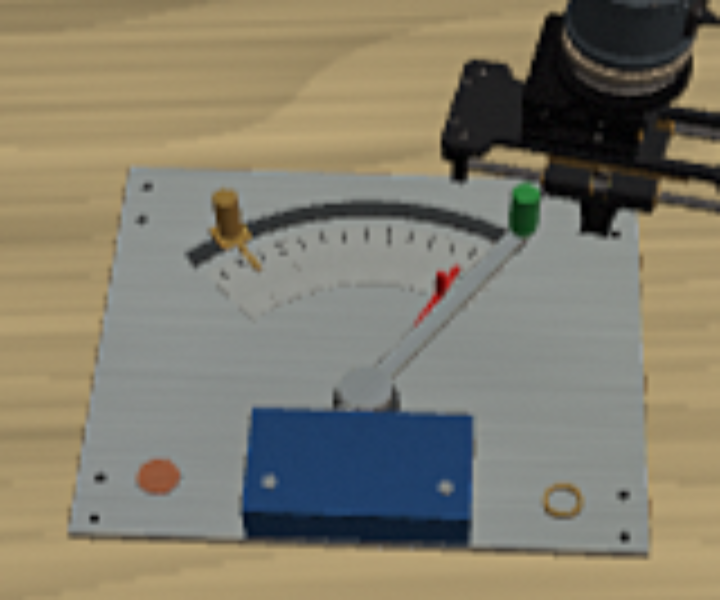

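The closed fingers stand about 20 mm beside the green handle at (525,210), with nothing in the way. I now approach to contact and follow the arc.

```bash

python3 -m inch '[{"ax":0,"ay":0,"az":0,"dx":0,"dy":-7,"dz":0,"gripper":0},{"ax":0,"ay":0,"az":0,"dx":0,"dy":-7,"dz":0,"gripper":0},{"ax":0,"ay":0,"az":0,"dx":-1,"dy":-4,"dz":0,"gripper":0},{"ax":0,"ay":0,"az":0,"dx":0,"dy":-2,"dz":0,"gripper":0}]'
python3 -m inch '[{"ax":0,"ay":0,"az":0,"dx":1,"dy":-3,"dz":0,"gripper":0},{"ax":0,"ay":0,"az":0,"dx":1,"dy":-3,"dz":0,"gripper":0},{"ax":0,"ay":0,"az":0,"dx":1,"dy":-3,"dz":0,"gripper":0},{"ax":0,"ay":0,"az":0,"dx":1,"dy":-3,"dz":0,"gripper":0}]'
python3 -m inch '[{"ax":0,"ay":0,"az":0,"dx":1.2,"dy":-4,"dz":0,"gripper":0},{"ax":0,"ay":0,"az":0,"dx":1.2,"dy":-4,"dz":0,"gripper":0},{"ax":0,"ay":0,"az":0,"dx":1,"dy":-4,"dz":0,"gripper":0},{"ax":0,"ay":0,"az":0,"dx":1,"dy":-4,"dz":0,"gripper":0}]'
```

```text
time: 2.85
position: [0.5377, 0.1377, 0.0511]
tool_rot: [0.14, 0.99, 0.0, 0.0]
ft_force: [1.1, 0.3, 0.4]
grip_width: 0.0005
time: 3.25
position: [0.5301, 0.1282, 0.0506]
tool_rot: [0.14, 0.99, 0.0, -0.0]
ft_force: [-0.0, 1.9, 0.7]
grip_width: 0.0005
time: 3.65
position: [0.5206, 0.1138, 0.0504]
tool_rot: [0.14, 0.99, -0.0, -0.001]
ft_force: [-1.9, 3.5, 0.5]
grip_width: 0.0005
```

```bash

python3 -m inch '[{"ax":0,"ay":0,"az":0,"dx":0.8,"dy":-4,"dz":0,"gripper":0},{"ax":0,"ay":0,"az":0,"dx":0.8,"dy":-4,"dz":0,"gripper":0},{"ax":0,"ay":0,"az":0,"dx":0.8,"dy":-4,"dz":0,"gripper":0},{"ax":0,"ay":0,"az":0,"dx":0,"dy":0,"dz":0,"gripper":0}]'
python3 - <<'E'
from h import *
from rig import robot,optics
o=robot.get_obs();print(o["ft_force"])
y=R.from_quat(o["tool_rot"]).as_matrix()[:2,1]
H=o["position"][:2]-.024*y-hub;print("r,th",np.hypot(*H),np.arctan2(H[1],H[0])-2.456, "Fy",o["ft_force"][:2]@y)
c=optics.camera("scene");np.savez("pics/s2.npz",**c);cv2.imwrite("pics/s2.png",cv2.resize(c["img"][130:280,170:330,::-1],None,fx=4.5,fy=4))
E
```

```text
time: 4.05
position: [0.5158, 0.1023, 0.0505]
tool_rot: [0.14, 0.99, -0.0, 0.0]
ft_force: [0.4, 1.8, 0.2]
grip_width: 0.0006
[0.43401445 1.77062276 0.17415173]
r,th 0.1636394389686053 0.24970082129458238 Fy 1.8215215976924235
```

View pics/s2.png

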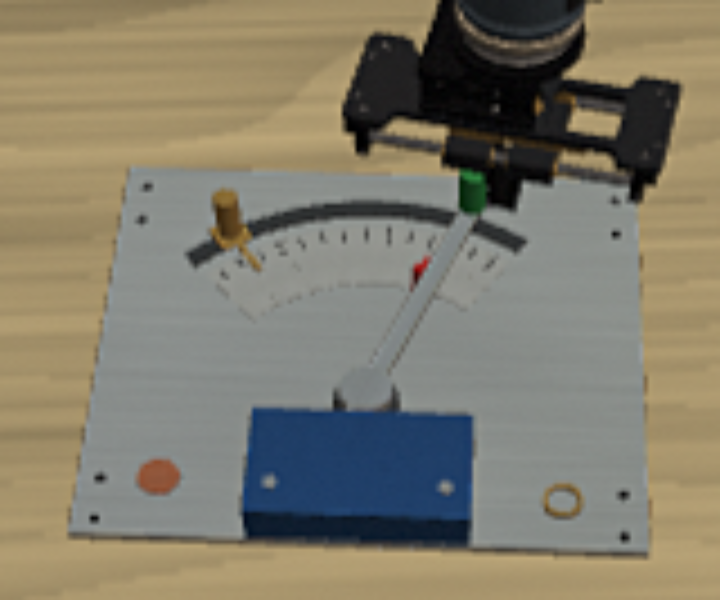

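The handle (472,190) has moved with the finger and the needle rides ahead of it. I'm now going in small steps, watching the force.

```bash

python3 -m inch '[{"ax":0,"ay":0,"az":0,"dx":0.4,"dy":-4,"dz":0,"gripper":0},{"ax":0,"ay":0,"az":0,"dx":0.4,"dy":-4,"dz":0,"gripper":0},{"ax":0,"ay":0,"az":0,"dx":0.3,"dy":-3,"dz":0,"gripper":0}]'
python3 -m inch '[{"ax":0,"ay":0,"az":0,"dx":0.1,"dy":-2,"dz":0,"gripper":0},{"ax":0,"ay":0,"az":0,"dx":0.1,"dy":-1,"dz":0,"gripper":0}]'|grep -E "pos|ft"
python3 -m inch '[{"ax":0,"ay":0,"az":0,"dx":0.1,"dy":-2,"dz":0,"gripper":0},{"ax":0,"ay":0,"az":0,"dx":0.1,"dy":-1,"dz":0,"gripper":0}]'|grep -E "pos|ft"
```

```text
time: 4.4
position: [0.5115, 0.0925, 0.0505]
tool_rot: [0.14, 0.99, -0.0, -0.0]
ft_force: [-1.8, 2.2, 1.2]
grip_width: 0.0007
position: [0.5107, 0.0896, 0.0506]
ft_force: [-1.3, 3.0, 0.9]
position: [0.5097, 0.087, 0.0506]
ft_force: [-0.7, 2.5, 1.2]
```

```bash

python3 -m inch '[{"ax":0,"ay":0,"az":0,"dx":0.1,"dy":-2,"dz":0,"gripper":0},{"ax":0,"ay":0,"az":0,"dx":0,"dy":-1,"dz":0,"gripper":0}]'|grep -E "pos|ft"
```

```text
position: [0.5088, 0.0841, 0.0505]
ft_force: [-1.4, 2.9, 0.8]
```

```bash

python3 -m inch '[{"ax":0,"ay":0,"az":0,"dx":0.1,"dy":-2,"dz":0,"gripper":0},{"ax":0,"ay":0,"az":0,"dx":0,"dy":-1,"dz":0,"gripper":0}]'|grep -E "pos|ft"
```

```text
position: [0.5078, 0.0813, 0.0505]
ft_force: [-1.4, 2.6, -0.2]
```

```bash

python3 -m inch '[{"ax":0,"ay":0,"az":0,"dx":0,"dy":-2,"dz":0,"gripper":0},{"ax":0,"ay":0,"az":0,"dx":0,"dy":-1,"dz":0,"gripper":0}]'|grep -E "pos|ft"
```

```text
position: [0.507, 0.0783, 0.0505]
ft_force: [-1.7, 3.1, -0.1]
```

```bash

python3 -m inch '[{"ax":0,"ay":0,"az":0,"dx":0,"dy":-2,"dz":0,"gripper":0},{"ax":0,"ay":0,"az":0,"dx":0,"dy":-1,"dz":0,"gripper":0}]'|grep -E "pos|ft"
```

```text
position: [0.5062, 0.0755, 0.0506]
ft_force: [-1.6, 3.0, 0.7]
```

```bash

python3 -m inch '[{"ax":0,"ay":0,"az":0,"dx":0,"dy":-2,"dz":0,"gripper":0},{"ax":0,"ay":0,"az":0,"dx":-0.1,"dy":-1,"dz":0,"gripper":0}]'|grep -E "pos|ft"
```

```text
position: [0.5054, 0.0725, 0.0505]
ft_force: [-2.2, 1.0, 0.3]
```

```bash

python3 -m inch '[{"ax":0,"ay":0,"az":0,"dx":-0.1,"dy":-2,"dz":0,"gripper":0},{"ax":0,"ay":0,"az":0,"dx":-0.1,"dy":-1,"dz":0,"gripper":0}]'|grep -E "pos|ft"
```

```text
position: [0.5048, 0.0696, 0.0505]
ft_force: [-0.3, 2.2, -0.0]
```

```bash

python3 -m inch '[{"ax":0,"ay":0,"az":0,"dx":-0.1,"dy":-2,"dz":0,"gripper":0},{"ax":0,"ay":0,"az":0,"dx":-0.1,"dy":-1,"dz":0,"gripper":0}]'|grep -E "pos|ft"
```

```text
position: [0.5042, 0.0667, 0.0505]
ft_force: [-0.7, 3.1, 0.5]
```

```bash

python3 -m inch '[{"ax":0,"ay":0,"az":0,"dx":-0.2,"dy":-2,"dz":0,"gripper":0},{"ax":0,"ay":0,"az":0,"dx":-0.1,"dy":-1,"dz":0,"gripper":0}]'|grep -E "pos|ft"
```

```text
position: [0.5037, 0.0637, 0.0505]
ft_force: [-0.2, 2.9, 0.5]
```

```bash
python3 - <<'E'
from h import *
from rig import robot,optics
o=robot.get_obs();print(o["ft_force"])
y=R.from_quat(o["tool_rot"]).as_matrix()[:2,1]
H=o["position"][:2]-.024*y-hub;print("r,th",np.hypot(*H),np.arctan2(H[1],H[0])-2.456, "Fy",o["ft_force"][:2]@y)
E
```

```text
[-0.24455275  2.93264531  0.47238232]
r,th 0.16334534538748957 0.4981224440907237 Fy 2.7499636774053173
```

```bash

python3 -m inch '[{"ax":0,"ay":0,"az":0,"dx":-0.2,"dy":-2,"dz":0,"gripper":0},{"ax":0,"ay":0,"az":0,"dx":-0.1,"dy":-1,"dz":0,"gripper":0}]'|grep -E "pos|ft"
```

```text
position: [0.5032, 0.0607, 0.0506]
ft_force: [-1.4, 1.9, 1.1]
```

```bash

python3 -m inch '[{"ax":0,"ay":0,"az":0,"dx":-0.2,"dy":-2,"dz":0,"gripper":0},{"ax":0,"ay":0,"az":0,"dx":-0.2,"dy":-1,"dz":0,"gripper":0}]'|grep -E "pos|ft"
```

```text
position: [0.5027, 0.0577, 0.0506]
ft_force: [-1.6, 2.4, 0.4]
```

```bash

python3 -m inch '[{"ax":0,"ay":0,"az":0,"dx":-0.3,"dy":-2,"dz":0,"gripper":0},{"ax":0,"ay":0,"az":0,"dx":-0.2,"dy":-1,"dz":0,"gripper":0}]'|grep -E "pos|ft"
```

```text
position: [0.5024, 0.0547, 0.0505]
ft_force: [-1.7, 2.6, 0.2]
```

```bash

python3 -m inch '[{"ax":0,"ay":0,"az":0,"dx":-0.3,"dy":-2,"dz":0,"gripper":0},{"ax":0,"ay":0,"az":0,"dx":-0.2,"dy":-1,"dz":0,"gripper":0}]'|grep -E "pos|ft"
```

```text
position: [0.502, 0.0517, 0.0506]
ft_force: [-0.3, 2.7, 0.1]
```

```bash

python3 -m inch '[{"ax":0,"ay":0,"az":0,"dx":-0.3,"dy":-2,"dz":0,"gripper":0},{"ax":0,"ay":0,"az":0,"dx":-0.2,"dy":-1,"dz":0,"gripper":0}]'|grep -E "pos|ft"
```

```text
position: [0.5016, 0.0487, 0.0505]
ft_force: [-0.8, 3.5, 0.2]
```

```bash

python3 -m inch '[{"ax":0,"ay":0,"az":0,"dx":-0.4,"dy":-2,"dz":0,"gripper":0},{"ax":0,"ay":0,"az":0,"dx":-0.2,"dy":-1,"dz":0,"gripper":0}]'|grep -E "pos|ft"
```

```text
position: [0.5014, 0.0456, 0.0505]
ft_force: [-1.2, 1.9, 0.1]
```

```bash

python3 -m inch '[{"ax":0,"ay":0,"az":0,"dx":-0.4,"dy":-2,"dz":0,"gripper":0},{"ax":0,"ay":0,"az":0,"dx":-0.2,"dy":-1,"dz":0,"gripper":0}]'|grep -E "pos|ft"
```

```text
position: [0.5012, 0.0426, 0.0505]
ft_force: [-1.6, 2.4, 0.5]
```

```bash

python3 -m inch '[{"ax":0,"ay":0,"az":0,"dx":-0.5,"dy":-2,"dz":0,"gripper":0},{"ax":0,"ay":0,"az":0,"dx":-0.2,"dy":-1,"dz":0,"gripper":0}]'|grep -E "pos|ft"
```

```text
position: [0.501, 0.0395, 0.0505]
ft_force: [-1.7, 2.7, -0.0]
```

```bash

python3 -m inch '[{"ax":0,"ay":0,"az":0,"dx":-0.5,"dy":-2,"dz":0,"gripper":0},{"ax":0,"ay":0,"az":0,"dx":-0.3,"dy":-1,"dz":0,"gripper":0}]'|grep -E "pos|ft"
```

```text
position: [0.5009, 0.0364, 0.0505]
ft_force: [-1.3, 2.2, 0.7]
```

```bash

python3 -m inch '[{"ax":0,"ay":0,"az":0,"dx":-0.6,"dy":-2,"dz":0,"gripper":0},{"ax":0,"ay":0,"az":0,"dx":-0.3,"dy":-1,"dz":0,"gripper":0}]'|grep -E "pos|ft"
```

```text
position: [0.501, 0.0333, 0.0506]
ft_force: [-1.6, 2.6, 0.2]
```

```bash

python3 -m inch '[{"ax":0,"ay":0,"az":0,"dx":-0.6,"dy":-2,"dz":0,"gripper":0},{"ax":0,"ay":0,"az":0,"dx":-0.3,"dy":-1,"dz":0,"gripper":0}]'|grep -E "pos|ft"
```

```text
position: [0.501, 0.0301, 0.0505]
ft_force: [-1.1, 3.0, 0.6]
```

```bash

python3 -m inch '[{"ax":0,"ay":0,"az":0,"dx":-0.6,"dy":-2,"dz":0,"gripper":0},{"ax":0,"ay":0,"az":0,"dx":-0.3,"dy":-1,"dz":0,"gripper":0}]'|grep -E "pos|ft"
```

```text
position: [0.5011, 0.027, 0.0506]
ft_force: [-1.7, 2.9, 0.6]
```

```bash
python3 - <<'E'
from h import *
from rig import robot,optics
o=robot.get_obs();print(o["time"],o["ft_force"])
y=R.from_quat(o["tool_rot"]).as_matrix()[:2,1]
H=o["position"][:2]-.024*y-hub;print("r,th",np.hypot(*H),np.arctan2(H[1],H[0])-2.456, "Fy",o["ft_force"][:2]@y)
c=optics.camera("scene");cv2.imwrite("pics/s3.png",cv2.resize(c["img"][130:280,170:330,::-1],None,fx=4.5,fy=4))
E
```

```text
8.8 [-1.71346291  2.94919498  0.58017745]
r,th 0.16321689858403332 -5.5592673038632014 Fy 2.3587825054093923
```

View pics/s3.png

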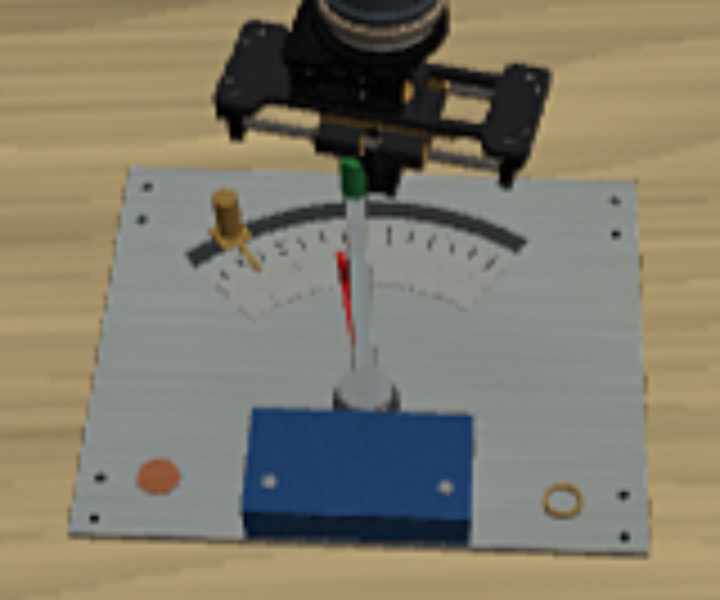

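The lever (handle at (353,178)) is at 0.72 rad and still light, about 2.5 N. The needle is pushed ahead of it, untouched by me.

```bash

python3 -m inch '[{"ax":0,"ay":0,"az":0,"dx":-0.6,"dy":-1.5,"dz":0,"gripper":0},{"ax":0,"ay":0,"az":0,"dx":-0.4,"dy":-1,"dz":0,"gripper":0}]'|grep -E "pos|ft"
```

```text
position: [0.5013, 0.0244, 0.0506]
ft_force: [-1.3, 3.6, 0.4]
```

```bash

python3 -m inch '[{"ax":0,"ay":0,"az":0,"dx":-0.6,"dy":-1.5,"dz":0,"gripper":0},{"ax":0,"ay":0,"az":0,"dx":-0.4,"dy":-1,"dz":0,"gripper":0}]'|grep -E "pos|ft"
```

```text
position: [0.5016, 0.0217, 0.0505]
ft_force: [-0.7, 2.8, -0.1]
```

```bash

python3 -m inch '[{"ax":0,"ay":0,"az":0,"dx":-0.6,"dy":-1.5,"dz":0,"gripper":0},{"ax":0,"ay":0,"az":0,"dx":-0.4,"dy":-1,"dz":0,"gripper":0}]'|grep -E "pos|ft"
```

```text
position: [0.5015, 0.0193, 0.0505]
ft_force: [-1.6, 5.2, 1.3]
```

```bash

python3 -m inch '[{"ax":0,"ay":0,"az":0,"dx":-0.6,"dy":-1.5,"dz":0,"gripper":0},{"ax":0,"ay":0,"az":0,"dx":-0.4,"dy":-1,"dz":0,"gripper":0}]'|grep -E "pos|ft"
```

```text
position: [0.5014, 0.0176, 0.0505]
ft_force: [-0.6, 8.2, 2.5]
```

The force is climbing, so I'm on the blank. A small extra step, then hold.

```bash

python3 -m inch '[{"ax":0,"ay":0,"az":0,"dx":0,"dy":0,"dz":0,"gripper":0}]'|grep -E "pos|ft"
python3 -m inch '[{"ax":0,"ay":0,"az":0,"dx":-0.1,"dy":-0.5,"dz":0,"gripper":0},{"ax":0,"ay":0,"az":0,"dx":0,"dy":0,"dz":0,"gripper":0}]'|grep -E "pos|ft"
```

```text
position: [0.5014, 0.0176, 0.0505]
ft_force: [-1.2, 8.8, 1.1]
position: [0.5014, 0.0174, 0.0505]
ft_force: [-0.2, 9.3, 0.7]
```

```bash

python3 -m inch '[{"ax":0,"ay":0,"az":0,"dx":-0.1,"dy":-0.6,"dz":0,"gripper":0},{"ax":0,"ay":0,"az":0,"dx":0,"dy":0,"dz":0,"gripper":0},{"ax":0,"ay":0,"az":0,"dx":0,"dy":0,"dz":0,"gripper":0}]'|grep -E "pos|ft"
python3 -m inch '[{"ax":0,"ay":0,"az":0,"dx":0,"dy":0,"dz":0,"gripper":0},{"ax":0,"ay":0,"az":0,"dx":0,"dy":0,"dz":0,"gripper":0}]'|grep -E "pos|ft"
python3 - <<'E'
from h import *
from rig import robot,optics
o=robot.get_obs();print(o["time"],o["ft_force"])
y=R.from_quat(o["tool_rot"]).as_matrix()[:2,1]
H=o["position"][:2]-.024*y-hub;print("r,th",np.hypot(*H),(np.arctan2(H[1],H[0])-2.456)%6.2832, "Fy",o["ft_force"][:2]@y)
for k in range(11):
    th=2.456+k*.085;H=hub+.163*np.array([np.cos(th),np.sin(th)])
    print(k,round(th-2.456,3),to([*(H+.024*y),.05]))
E
```

```text
position: [0.5014, 0.017, 0.0505]
ft_force: [-0.7, 10.3, 1.5]
position: [0.5014, 0.017, 0.0505]
ft_force: [-0.7, 10.3, 1.5]
10.45 [-0.68513219 10.2680279   1.52607613]
r,th 0.16356040436391953 0.7850239940099941 Fy 9.671724932579691
0 0.0 [ -1.9 124.9   0.8]
1 0.085 [  3.  111.9   0.7]
2 0.17 [ 6.8 98.6  0.7]
3 0.255 [ 9.4 85.   0.7]
4 0.34 [10.9 71.2  0.7]
5 0.425 [11.2 57.4  0.6]
6 0.51 [10.3 43.6  0.6]
7 0.595 [ 8.2 29.9  0.6]
8 0.68 [ 5.  16.4  0.5]
9 0.765 [0.7 3.2 0.5]
10 0.85 [-4.8 -9.5  0.5]
```

Held at about 10 N for 0.6 s. Now I back off along the same arc, letting the spring return the lever.

```bash

python3 -m inch '[{"ax":0,"ay":0,"az":0,"dx":0.7,"dy":3.2,"dz":0,"gripper":0},{"ax":0,"ay":0,"az":0,"dx":2.1,"dy":6.6,"dz":0,"gripper":0},{"ax":0,"ay":0,"az":0,"dx":2.1,"dy":6.6,"dz":0,"gripper":0},{"ax":0,"ay":0,"az":0,"dx":1.6,"dy":6.7,"dz":0,"gripper":0},{"ax":0,"ay":0,"az":0,"dx":1.6,"dy":6.7,"dz":0,"gripper":0},{"ax":0,"ay":0,"az":0,"dx":1,"dy":6.8,"dz":0,"gripper":0},{"ax":0,"ay":0,"az":0,"dx":1,"dy":6.8,"dz":0,"gripper":0},{"ax":0,"ay":0,"az":0,"dx":0.5,"dy":6.9,"dz":0,"gripper":0}]'|grep -E "pos|ft"
python3 -m inch '[{"ax":0,"ay":0,"az":0,"dx":0.4,"dy":6.9,"dz":0,"gripper":0},{"ax":0,"ay":0,"az":0,"dx":-0.1,"dy":6.9,"dz":0,"gripper":0},{"ax":0,"ay":0,"az":0,"dx":-0.2,"dy":6.9,"dz":0,"gripper":0},{"ax":0,"ay":0,"az":0,"dx":-0.7,"dy":6.9,"dz":0,"gripper":0},{"ax":0,"ay":0,"az":0,"dx":-0.8,"dy":6.9,"dz":0,"gripper":0},{"ax":0,"ay":0,"az":0,"dx":-1.3,"dy":6.8,"dz":0,"gripper":0},{"ax":0,"ay":0,"az":0,"dx":-1.3,"dy":6.8,"dz":0,"gripper":0},{"ax":0,"ay":0,"az":0,"dx":-1.9,"dy":6.7,"dz":0,"gripper":0}]'|grep -E "pos|ft"
python3 -m inch '[{"ax":0,"ay":0,"az":0,"dx":-1.9,"dy":6.6,"dz":0,"gripper":0},{"ax":0,"ay":0,"az":0,"dx":-2.5,"dy":6.5,"dz":0,"gripper":0},{"ax":0,"ay":0,"az":0,"dx":-2.4,"dy":6.5,"dz":0,"gripper":0},{"ax":0,"ay":0,"az":0,"dx":0,"dy":7,"dz":0,"gripper":0},{"ax":0,"ay":0,"az":0,"dx":0,"dy":10,"dz":0,"gripper":0},{"ax":0,"ay":0,"az":0,"dx":0,"dy":10,"dz":0,"gripper":0},{"ax":0,"ay":0,"az":0,"dx":0,"dy":0,"dz":0,"gripper":0},{"ax":0,"ay":0,"az":0,"dx":0,"dy":0,"dz":0,"gripper":0}]'|grep -E "pos|ft"
python3 - <<'E'
from h import *
from rig import robot,optics
for n,(x0,y0,x1,y1) in(("scene",(185,140,316,270)),("top",(198,120,315,225))):
    c=optics.camera(n);np.savez(f"pics/{n}4.npz",**c)
    cv2.imwrite(f"pics/{n}4.png",cv2.resize(c["img"][y0:y1,x0:x1,::-1],None,fx=6,fy=4.5 if n=="scene" else 5.7,interpolation=cv2.INTER_CUBIC))
E
```

```text
position: [0.506, 0.0672, 0.0506]
ft_force: [1.0, 1.4, 0.8]
position: [0.5267, 0.1181, 0.0505]
ft_force: [0.8, 0.4, 1.5]
position: [0.5458, 0.1609, 0.0505]
ft_force: [-0.9, -0.5, -0.1]
```

View pics/scene4.png

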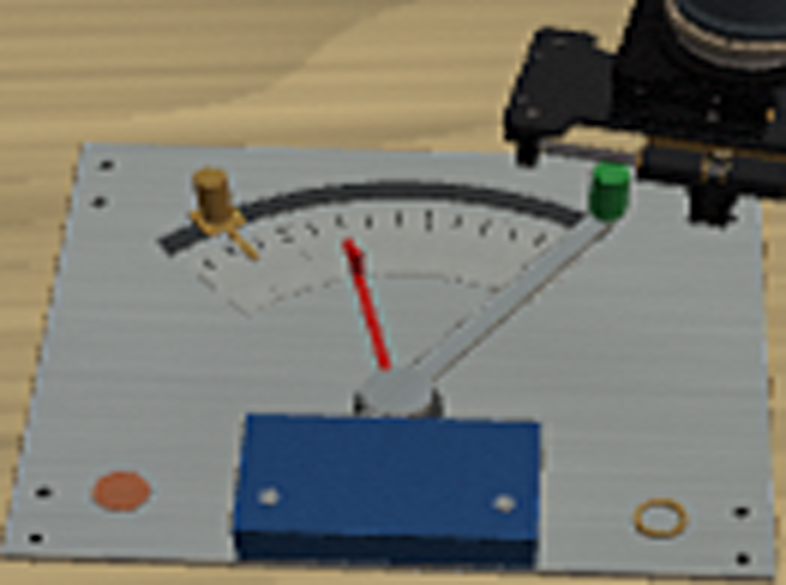

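View pics/top4.png

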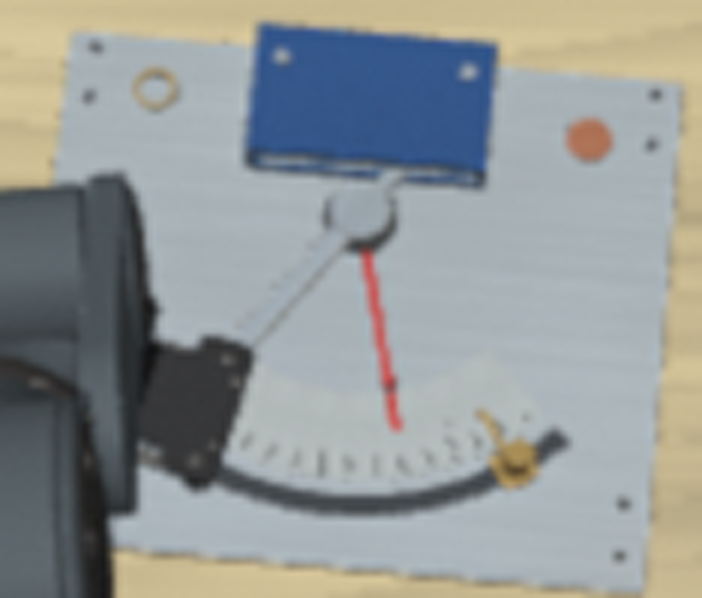

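The lever is back at rest (handle at scene zoom (610,192), as before) and the needle stays, with its tip at top zoom (396,430). I measure the needle angle and plan the rider move.

```bash
cat >> h.py <<'E'
def needle(c,box,z=.018):
    m=mask(c,"red");u0,v0,u1,v1=box
    h=cv2.cvtColor(c["img"],cv2.COLOR_RGB2HSV).astype(float)
    w=np.zeros(m.shape);I=c["img"].astype(float);red=np.clip(I[...,0]-np.maximum(I[...,1],I[...,2])-25,0,None)
    w[v0:v1,u0:u1]=red[v0:v1,u0:u1]
    v,u=np.nonzero(w>0);P=np.array([onplane(c,a,b,z)[:2] for a,b in zip(u,v)])
    return P,w[v,u]
E
python3 - <<'E'
from h import *
from rig import robot
s=dict(np.load("pics/scene4.npz"));t=dict(np.load("pics/top4.npz"))
S=lambda x,y:(185+x/6-.4,140+y/4.5-.4)
T=lambda x,y:(198+x/6-.4,120+y/5.7-.4)
P,e=tri(s,S(348,240),t,T(396,430));print("tip",P,e)
d=P[:2]-hub;print(np.hypot(*d),np.arctan2(d[1],d[0])%6.2832)
for n,c,box in(("scene",s,(238,190,255,225)),("top",t,(255,160,270,198))):
    P,w=needle(c,box)
    r=np.hypot(*(P-hub).T);k=(r>.02)&(r<.13)
    if n=="scene":k&=(r<.09)|(r>.115)
    th=np.arctan2(*(P-hub).T[::-1])%6.2832
    print(n,k.sum(),r.max(),"th mean",(th*w*r)[k].sum()/(w*r)[k].sum())
    vx,vy,x0,y0=cv2.fitLine(P[k].astype(np.float32),cv2.DIST_L2,0,.01,.01).ravel();a=np.arctan2(vy,vx)%np.pi+ (np.pi if np.arctan2(vy,vx)%np.pi<1 else 0);print("line ang",a, "offset at hub",(hub-[x0,y0])@[-vy,vx])
o=robot.get_obs()
y=R.from_quat(o["tool_rot"]).as_matrix();print(y.round(3),to([*(hub+.165*np.array([np.cos(3.670),np.sin(3.670)])),.2]),o["time"])
E
```

```text
tip [ 0.53643479 -0.01076711  0.01701489] 0.00037126056673899253
0.12286743175660295 3.3130948787003267
scene 51 0.12233018226815329 th mean 3.3248850140233173
line ang 3.3130906 offset at hub 0.0006359991498550722
top 72 0.12315417326937779 th mean 3.318880211377039
line ang 3.31195 offset at hub 0.00011918747973909828
[[-0.961  0.277 -0.001]
 [ 0.277  0.961 -0.   ]
 [ 0.    -0.    -1.   ]] [ -35.1 -232.8 -149.5] 12.95
```

```bash

python3 -m inch '[{"ax":0,"ay":0,"az":0,"dx":0,"dy":3,"dz":-40,"gripper":0},{"ax":0,"ay":0,"az":0,"dx":0,"dy":0,"dz":-40,"gripper":0},{"ax":0,"ay":0,"az":0,"dx":0,"dy":0,"dz":-40,"gripper":20},{"ax":0,"ay":0,"az":0,"dx":-6,"dy":-35,"dz":0,"gripper":40},{"ax":0,"ay":0,"az":0,"dx":-6,"dy":-40,"dz":0,"gripper":40},{"ax":0,"ay":0,"az":0,"dx":-6,"dy":-40,"dz":0,"gripper":40},{"ax":0,"ay":0,"az":0,"dx":-6,"dy":-40,"dz":0,"gripper":40},{"ax":0,"ay":0,"az":0,"dx":-6,"dy":-40,"dz":0,"gripper":40}]' 5 |grep -E "pos|ft"
python3 -m inch '[{"ax":0,"ay":0,"az":-0.125,"dx":-5,"dy":-35,"dz":0,"gripper":40},{"ax":0,"ay":0,"az":-0.125,"dx":0,"dy":0,"dz":0,"gripper":40},{"ax":0,"ay":0,"az":-0.125,"dx":0,"dy":0,"dz":0,"gripper":40},{"ax":0,"ay":0,"az":-0.125,"dx":0,"dy":0,"dz":0,"gripper":40},{"ax":0,"ay":0,"az":-0.125,"dx":0,"dy":0,"dz":0,"gripper":40},{"ax":0,"ay":0,"az":0,"dx":0,"dy":0,"dz":0,"gripper":40},{"ax":0,"ay":0,"az":0,"dx":0,"dy":0,"dz":0,"gripper":40}]'
python3 - <<'E'
from h import *
from rig import robot
o=robot.get_obs();y=R.from_quat(o["tool_rot"]).as_matrix();print(y.round(3),np.arctan2(y[1,1],y[0,1]),o["q"])
print(to([.5143,-.0727,.032]))
E
```

```text
position: [0.5209, -0.034, 0.1707]
ft_force: [1.1, -0.5, 0.2]
time: 14.45
position: [0.5165, -0.0674, 0.1705]
tool_rot: [-0.17, 0.985, 0.0, -0.0]
ft_force: [0.2, 0.1, -0.2]
grip_width: 0.0348
[[-0.942 -0.335 -0.   ]
 [-0.335  0.942  0.   ]
 [ 0.     0.    -1.   ]] 1.9119080069558587 [-3.44570365e-01  4.61651382e-01  1.74596746e+00 -7.15183412e-06
  9.34357364e-01 -2.25647416e+00]
[  3.8  -4.3 138.5]
```

```bash

python3 -m inch '[{"ax":0,"ay":0,"az":0,"dx":4,"dy":-4,"dz":20,"gripper":40},{"ax":0,"ay":0,"az":0,"dx":0,"dy":0,"dz":30,"gripper":40},{"ax":0,"ay":0,"az":0,"dx":0,"dy":0,"dz":25,"gripper":40},{"ax":0,"ay":0,"az":0,"dx":0,"dy":0,"dz":15,"gripper":40},{"ax":0,"ay":0,"az":0,"dx":0,"dy":0,"dz":5,"gripper":40},{"ax":0,"ay":0,"az":0,"dx":0,"dy":0,"dz":0,"gripper":40}]'
python3 - <<'E'
from h import *
from rig import robot,optics
for n,(x0,y0,x1,y1) in(("scene",(185,140,316,270)),("top",(198,120,315,225))):
    c=optics.camera(n);np.savez(f"pics/{n}5.npz",**c)
    cv2.imwrite(f"pics/{n}5.png",cv2.resize(c["img"][y0:y1,x0:x1,::-1],None,fx=6,fy=4.5 if n=="scene" else 5.7,interpolation=cv2.INTER_CUBIC))
E
```

```text
time: 15.05
position: [0.514, -0.0723, 0.0751]
tool_rot: [-0.171, 0.985, 0.0, -0.001]
ft_force: [0.1, -0.3, -0.3]
grip_width: 0.0347
```

View pics/scene5.png

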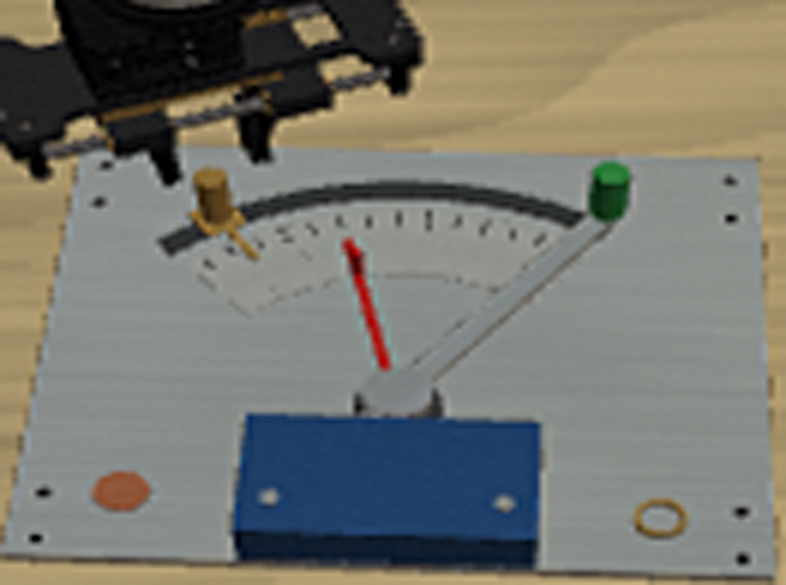

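The fingertips at (170,180) and (262,160) straddle the knob top at (211,172). I'll lower them and narrow the cage.

```bash

python3 -m inch '[{"ax":0,"ay":0,"az":0,"dx":0,"dy":0,"dz":12,"gripper":40},{"ax":0,"ay":0,"az":0,"dx":0,"dy":0,"dz":12,"gripper":40},{"ax":0,"ay":0,"az":0,"dx":0,"dy":0,"dz":12,"gripper":40},{"ax":0,"ay":0,"az":0,"dx":0,"dy":0,"dz":6,"gripper":40},{"ax":0,"ay":0,"az":0,"dx":0,"dy":0,"dz":0,"gripper":30},{"ax":0,"ay":0,"az":0,"dx":0,"dy":0,"dz":0,"gripper":25},{"ax":0,"ay":0,"az":0,"dx":0,"dy":0,"dz":0,"gripper":22},{"ax":0,"ay":0,"az":0,"dx":0,"dy":0,"dz":0,"gripper":22}]'
python3 - <<'E'
from h import *
for k in range(8):
    th=3.667-.0507*k;print(k,round(th,3),to([*(hub+.165*np.array([np.cos(th),np.sin(th)])),.033]))
E
```

```text
time: 15.95
position: [0.5147, -0.0727, 0.0339]
tool_rot: [-0.171, 0.985, -0.0, 0.0]
ft_force: [0.3, -0.9, -0.3]
grip_width: 0.0198
0 3.667 [-0.1  0.1  0.9]
1 3.616 [1.2 8.4 0.9]
2 3.566 [ 2.1 16.7  0.9]
3 3.515 [ 2.6 25.   0.9]
4 3.464 [ 2.6 33.4  0.9]
5 3.413 [ 2.2 41.8  0.9]
6 3.363 [ 1.4 50.1  0.9]
7 3.312 [ 0.1 58.4  0.9]
```

```bash

python3 -m inch '[{"ax":0,"ay":0,"az":0,"dx":0.8,"dy":5,"dz":0,"gripper":22},{"ax":0,"ay":0,"az":0,"dx":0.8,"dy":6,"dz":0,"gripper":22},{"ax":0,"ay":0,"az":0,"dx":0.5,"dy":6,"dz":0,"gripper":22},{"ax":0,"ay":0,"az":0,"dx":0.4,"dy":6,"dz":0,"gripper":22},{"ax":0,"ay":0,"az":0,"dx":0.1,"dy":6,"dz":0,"gripper":22},{"ax":0,"ay":0,"az":0,"dx":0,"dy":6,"dz":0,"gripper":22},{"ax":0,"ay":0,"az":0,"dx":-0.3,"dy":6,"dz":0,"gripper":22},{"ax":0,"ay":0,"az":0,"dx":-0.5,"dy":6,"dz":0,"gripper":22}]'
python3 -m inch '[{"ax":0,"ay":0,"az":0,"dx":-0.5,"dy":5,"dz":0,"gripper":22},{"ax":0,"ay":0,"az":0,"dx":-0.5,"dy":4,"dz":0,"gripper":22},{"ax":0,"ay":0,"az":0,"dx":0,"dy":0,"dz":0,"gripper":22}]'
python3 - <<'E'
from h import *
from rig import robot,optics
for n,(x0,y0,x1,y1) in(("scene",(205,170,285,230)),):
    c=optics.camera(n);np.savez(f"pics/{n}6.npz",**c)
    cv2.imwrite(f"pics/{n}6.png",cv2.resize(c["img"][y0:y1,x0:x1,::-1],None,fx=9,fy=9,interpolation=cv2.INTER_CUBIC))
E
```

```text
time: 16.75
position: [0.4965, -0.0282, 0.0335]
tool_rot: [-0.171, 0.985, 0.0, -0.0]
ft_force: [-0.5, -1.0, 0.3]
grip_width: 0.0192
time: 17.05
position: [0.4945, -0.0193, 0.0335]
tool_rot: [-0.172, 0.985, 0.0, -0.0]
ft_force: [-0.3, 0.2, -0.1]
grip_width: 0.019
```

View pics/scene6.png

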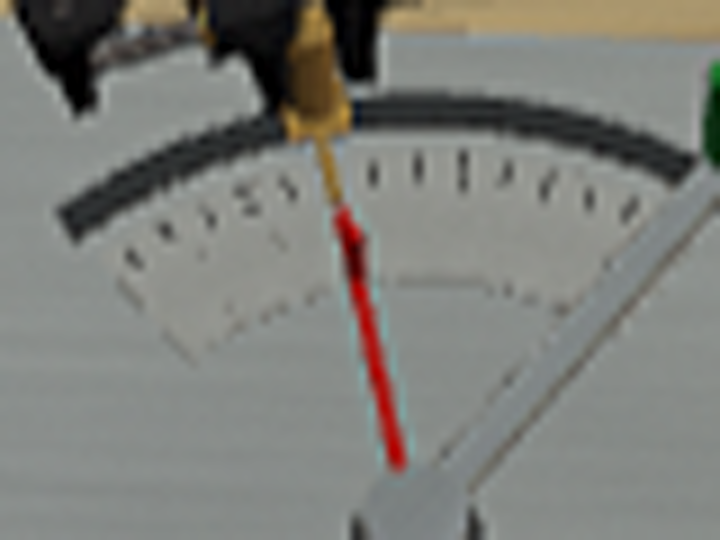

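The index (inner end at (337,203)) is almost in line with the needle tip (343,210). I'll quantify that.

```bash
cat > meas.py <<'E'
from h import *
def meas(c):
    I=c["img"].astype(float)
    vv,uu=np.mgrid[180:205,225:262];uu=uu.ravel();vv=vv.ravel()
    P=np.array([onplane(c,a,b,.019)[:2] for a,b in zip(uu,vv)])-hub
    r=np.hypot(*P.T);th=np.arctan2(P[:,1],P[:,0])%6.2832
    px=I[vv,uu];red=np.clip(px[:,0]-np.maximum(px[:,1],px[:,2])-30,0,None)
    br=np.clip(px[:,0]-px[:,2]-25,0,None)
    for n,w,lo,hi in(("needle tip",red,.112,.126),("needle in",red,.03,.088),("idx",br,.130,.148),("idx near",br,.129,.138)):
        k=(r>lo)&(r<hi)&(w>0)&(abs(th-3.31)<.1)
        print(n,k.sum(),(th*w)[k].sum()/w[k].sum(),(r*w)[k].sum()/w[k].sum())
E
python3 - <<'E'
from meas import *
meas(dict(np.load("pics/scene6.npz")))
E
```

```text
needle tip 7 3.3124325033847195 0.1166900103358293
needle in 5 3.3200506650424737 0.08462183463692205
idx 10 3.3225643845581883 0.13918638763119331
idx near 5 3.3251205119110785 0.13355415425974854
```

```bash

python3 -m inch '[{"ax":0,"ay":0,"az":0,"dx":0,"dy":0.9,"dz":0,"gripper":22},{"ax":0,"ay":0,"az":0,"dx":-0.3,"dy":0.8,"dz":0,"gripper":22},{"ax":0,"ay":0,"az":0,"dx":0,"dy":0,"dz":0,"gripper":22}]'
python3 - <<'E'
from meas import *
from rig import optics
c=optics.camera("scene");np.savez("pics/scene7.npz",**c);meas(c)
E
python3 -m inch '[{"ax":0,"ay":0,"az":0,"dx":0,"dy":-1.5,"dz":0,"gripper":23},{"ax":0,"ay":0,"az":0,"dx":0,"dy":0,"dz":0,"gripper":30},{"ax":0,"ay":0,"az":0,"dx":0,"dy":0,"dz":0,"gripper":40},{"ax":0,"ay":0,"az":0,"dx":0,"dy":0,"dz":0,"gripper":40},{"ax":0,"ay":0,"az":0,"dx":0,"dy":0,"dz":-15,"gripper":40},{"ax":0,"ay":0,"az":0,"dx":0,"dy":0,"dz":-30,"gripper":40},{"ax":0,"ay":0,"az":0,"dx":0,"dy":0,"dz":-40,"gripper":40},{"ax":0,"ay":0,"az":0,"dx":0,"dy":0,"dz":-40,"gripper":40}]'
python3 -m inch '[{"ax":0,"ay":0,"az":0,"dx":30,"dy":0,"dz":-40,"gripper":40},{"ax":0,"ay":0,"az":0,"dx":35,"dy":-30,"dz":0,"gripper":40},{"ax":0,"ay":0,"az":0,"dx":15,"dy":-40,"dz":0,"gripper":40},{"ax":0,"ay":0,"az":0,"dx":0,"dy":-40,"dz":0,"gripper":40},{"ax":0,"ay":0,"az":0,"dx":0,"dy":-40,"dz":0,"gripper":40},{"ax":0,"ay":0,"az":0,"dx":0,"dy":-40,"dz":0,"gripper":40},{"ax":0,"ay":0,"az":0,"dx":0,"dy":0,"dz":0,"gripper":40},{"ax":0,"ay":0,"az":0,"dx":0,"dy":0,"dz":0,"gripper":40}]'
python3 - <<'E'
from meas import *
from rig import robot,optics
for n,(x0,y0,x1,y1) in(("scene",(195,165,315,235)),("top",(205,135,310,220))):
    c=optics.camera(n);np.savez(f"pics/{n}8.npz",**c)
    if n=="scene":meas(c)
    cv2.imwrite(f"pics/{n}8.png",cv2.resize(c["img"][y0:y1,x0:x1,::-1],None,fx=6.6,fy=6.6,interpolation=cv2.INTER_CUBIC))
print(robot.get_obs()["time"])
E
```

```text
time: 17.4
position: [0.4945, -0.0183, 0.0336]
tool_rot: [-0.171, 0.985, -0.0, 0.0]
ft_force: [-0.1, 0.3, -0.1]
grip_width: 0.0188
needle tip 8 3.312381282459291 0.11669367566715055
needle in 5 3.3200249242316584 0.08461729536654848
idx 10 3.319427492043593 0.13929646242396895
idx near 5 3.3220665648978396 0.1336404453813866
time: 18.25
position: [0.4942, -0.0195, 0.1594]
tool_rot: [-0.171, 0.985, 0.0, -0.001]
ft_force: [0.0, -0.2, -1.8]
grip_width: 0.0343
time: 19.05
position: [0.4833, -0.2258, 0.1981]
tool_rot: [-0.17, 0.985, 0.001, -0.0]
ft_force: [-0.5, -0.5, -0.2]
grip_width: 0.0349
needle tip 8 3.3124272897077924 0.11669475885984851
needle in 5 3.320057834181749 0.08462619567736096
idx 10 3.3194862140219312 0.13929709543548066
idx near 5 3.3219265694713234 0.13363901139794984
19.15
```

View pics/scene8.png

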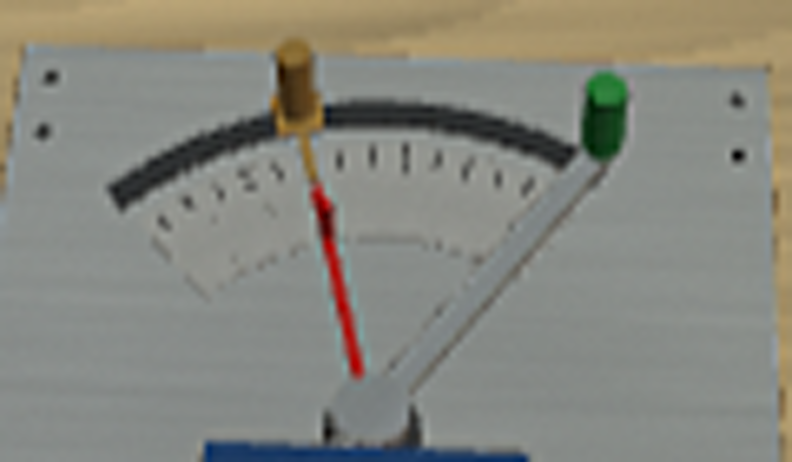

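View pics/top8.png

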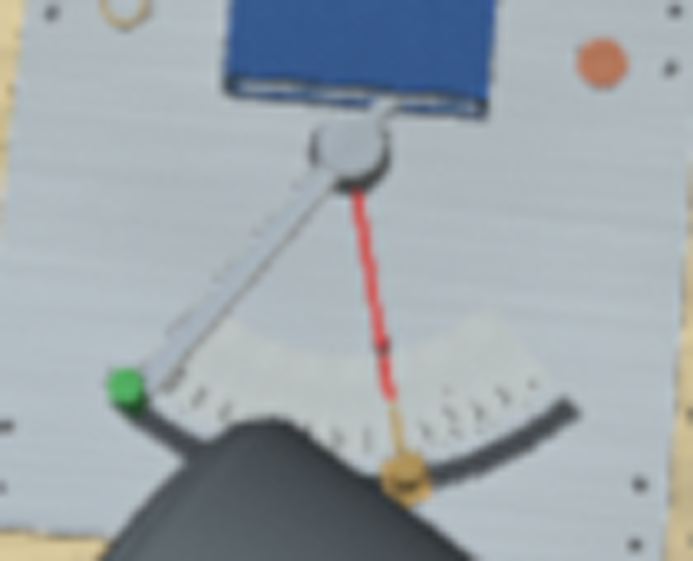

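Both views show the rider index continuing the needle line. In the top view the tip is at (390,397) and the index at (393,405), so about 1 mm off. The gripper is clear. One check of the handle and bystanders against the start picture before handing in.

```bash
python3 - <<'E'
from h import *
from rig import robot
a=dict(np.load("pics/scene0.npz"));b=dict(np.load("pics/scene8.npz"))
for c in(a,b):print([x[0] for x in blobs(c,"green",(270,165,300,195))[0]])
d=(np.abs(a["img"].astype(int)-b["img"]).max(2)>50).astype(np.uint8)
n,l,s,ce=cv2.connectedComponentsWithStats(d);print([(ce[i].round().tolist(),int(s[i][4])) for i in range(1,n) if s[i][4]>8])
t=dict(np.load("pics/top8.npz"))
P,w=needle(t,(255,160,270,196));r=np.hypot(*(P-hub).T);k=(r>.1)&(r<.126);th=np.arctan2(*(P-hub).T[::-1])%6.2832
print("top needle",(th*w)[k].sum()/w[k].sum())
I=t["img"].astype(float);v,u=[x.ravel() for x in np.mgrid[190:212,258:272]];P=np.array([onplane(t,x,y,.019)[:2] for x,y in zip(u,v)])-hub
r=np.hypot(*P.T);th=np.arctan2(P[:,1],P[:,0])%6.2832;w=np.clip(I[v,u,0]-I[v,u,2]-15,0,None);k=(r>.128)&(r<.148)&(abs(th-3.31)<.06);print("top idx",(th*w)[k].sum()/w[k].sum(),k.sum())
o=robot.get_obs();print(o["ft_force"],robot.hand_in())
E
```

```text
[[286.9, 179.9]]
[[286.9, 180.6]]
[([209.0, 3.0], 68), ([291.0, 25.0], 2190), ([458.0, 19.0], 1553), ([219.0, 23.0], 257), ([141.0, 78.0], 6054), ([426.0, 43.0], 9), ([239.0, 178.0], 72), ([221.0, 186.0], 96), ([245.0, 206.0], 61), ([267.0, 202.0], 33)]
top needle 3.31451586968409
top idx 3.320430442643158 32
the job is handed in; nothing more can be done
[-0.48546269  0.11922002 -1.62301075] None
```

I pressed the lever onto the blank and let it return, then slid the brass rider to the red needle and handed the job in at about 19 s. No verdict was reported.

- **Press:** I pushed the lever with closed fingers along its arc in small steps. Resistance stayed light (2 to 3 N) and firmed up at about 0.78 rad from rest. I held it at about 9 to 10 N for around 0.6 s, and no reading came near 20 N. The contact force inside the head could not be measured directly.
- **Lever return:** After I backed off along the same arc, the handle came back to within 1 pixel (about 2 mm) of its starting place.
- **Rider:** I moved it with the jaws loosely around its knob. In the final pictures its index is about 0.006 to 0.009 rad from the needle tip, or roughly 1 mm against the 4 mm limit. The top view gave 3.320 rad for the index against 3.315 for the needle, and the scene view gave 3.319 to 3.322 against 3.312. They disagree by only a few thousandths of a radian.
- **Rest of the bench:** The fingers stayed clear of the needle throughout. Comparing the start and end scene pictures, only the arm, its shadow, the needle and the rider had changed. At hand-in the gripper was clear of everything.
- **Force sensor:** It still showed −1.6 N in z at hand-in with nothing touching. I took this as noise or bias.

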